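# Put the calibration weights away and load the balance for its check

## Robot

A 7-joint arm with a two-finger parallel gripper is mounted at the origin on the work surface. World frame = base frame: x ahead of the robot, y to its left, z up, the work surface at z = 0. Lengths are in m, angles in rad, forces in N, time in s.
With the tool pointing down it reaches from about 0.35 to 0.9 m from the base axis. Payload 19.9 kg.
Tool frame: the origin (TCP) lies between the finger pads; the fingertips stand 17 mm ahead of it and the grasp point (between the pads) lies 2 mm behind it; z points along the fingers, y is the line along which they close (so a half turn about z gives the same grasp; the last joint's range is limited). The gripper opens to 85 mm and grips with 20 to 120 N. Pads are 22 mm wide; open, the fingers measure 114 mm over their backs; the gripper's body (76 mm by 85 mm) begins 54 mm behind the grasp point. The pads swing forward as they close: fully open they stand 13 mm farther back than shut.
Start: joints at [-1.238, 0.417, -0.01, 1.614, 0.005, 1.111, -0.053], TCP at [0.228, 0.582, 0.248] pointing down, gripper open.
Joint ranges: [-2.81, 2.81], [-0.39, 2.02], [-1.27, 1.25], [0.06, 2.57], [-1.19, 4.33], [0.19, 2], [-2.82, 2.82]. Speed limits (rad/s): [1.89, 1.89, 2.39, 2.39, 3.01, 3.01, 3.01].

## Interface

Orientations are given as a unit quaternion [w, x, y, z].
In Python, from plant import manip gives the robot as it stands.
- The arm moves only by the shell command python3 -m handwheel 'ROWS' [FORCE]. ROWS is text: rows parted by semicolons, each of 7 numbers parted by spaces: the shift along the tool's x, y, z as a fraction of full scale, then the turn, a rotation vector about the tool's x, y, z as a fraction of full scale, then the gripper's target within -1 to 1 (shut at 1, half-way at 0, fully open at -1). A call has 1 to 10 rows; each row is the pose to reach, as a shift and turn from the pose commanded when the call began, along the tool's axes at that moment, turning the shorter way round; what a row does not reach only later rows make up. Full scale, the value 1, is 0.2 m for a shift and 180 degrees for a turn. A row lasts 1/10 s, in which the tool goes at most 50 mm and 8.59 degrees, less where a joint would pass 70% of its speed; a pose out of reach is approached as far as the arm can. A call with a number of a shift or a turn outside -1 to 1 is refused whole. A call with a gripper value outside its range is refused whole. The fingers move at their own pace and stop on an object; FORCE is the grip in N (left out, the last holds). Time passes only in rows, so rows that repeat a pose let the fingers close. It gives the time, the measured TCP pose, the force, the opening and the grip force at its end, in the units of the state.
- manip.get_obs(): the state, without advancing time (a new reading comes with each control period).
- manip.snapshot(name): name is "scene" or "top" or "wrist"; returns a dict with "image" (400x640x3 uint8, blue, green, red), "range_z" (400x640 float32, m along the optical axis (not along the pixel's ray), 0 where there is no reading), "K" (3x3 intrinsics, pixels), "origin" and "attitude" of the camera in the world; the wrist camera has in their place "hand_eye" (4x4, takes a point from camera to tool coordinates, whose origin is the TCP and whose axes are the flange's). Camera axes: x right, y up, looking along -z (the intrinsics and any distortion apply to the point x, -y, -z); pixel columns grow to the right and rows downward; lengths in m; the calibration is good to about 2 mm. A picture is of the moment at which its call begins: read the wrist's pose just before it.
- manip.sign_off(): hands the job in; it is judged then, once.
The state is a dict: "t": time; "qpos": joint angles; "joint_vel": joint speeds; "joint_efforts": joint torques, N m; "tool_pos": TCP position; "eef_rot": TCP orientation; "force": force on the tool from outside, world axes, zero at the start; "ft_torque": the same for the moment, N m; "gripper_width": opening from 0.0 (shut) to 1.0 (fully open); "grip_force": force on a finger pad.
Only numpy, scipy, OpenCV 4.12 (cv2) and the standard library are available. Lean on these libraries where they do the work, as an engineer would, in place of code of your own. Each camera call takes 0.05 s, during which the arm holds its last target. There are 200 camera calls.

## Task

The balance is about to be checked with its largest calibration weight. First put the three smaller knobbed steel weights away, each standing upright in the storage cup of its own size (smallest weight in smallest cup, and so on); only then set the largest weight gently upright on the middle of the balance pan. Leave the amber jar and the plain tin where they stand.

Things in the scene. Friction and masses are not known exactly. Their poses are not given: they have to be found in the camera images.
- weight_a: The smallest calibration weight: satin bare steel, standing upright; a round body 20 mm in diameter with a narrower round grip knob 16 mm in diameter on top (a waist between). Total height 32 mm; the knob fills the top 5 mm. About 65 g. Origin: centre of its underside, z up along its axis.
- weight_b: The second smallest calibration weight: satin bare steel, standing upright; a round body 28 mm in diameter with a narrower round grip knob 22 mm in diameter on top (a waist between). Total height 44 mm; the knob fills the top 9 mm. About 170 g. Origin: centre of its underside, z up along its axis.
- weight_c: The second largest calibration weight: satin bare steel, standing upright; a round body 37 mm in diameter with a narrower round grip knob 30 mm in diameter on top (a waist between). Total height 56 mm; the knob fills the top 13 mm. About 380 g. Origin: centre of its underside, z up along its axis.
- weight_d: The largest calibration weight: satin bare steel, standing upright; a round body 46 mm in diameter with a narrower round grip knob 38 mm in diameter on top (a waist between). Total height 68 mm; the knob fills the top 17 mm. About 720 g. Origin: centre of its underside, z up along its axis.
- cup_a: Storage cup for the smallest weight: a low, open, round grey plastic cup fixed to the bench, 46 mm outside, 38 mm inside diameter, rim 14 mm above the bench, inner floor 4 mm above the bench with a thin blue lining. Origin: centre of its underside, on the bench; z up.
- cup_b: Storage cup for the second smallest weight: a low, open, round grey plastic cup fixed to the bench, 54 mm outside, 46 mm inside diameter, rim 18 mm above the bench, inner floor 4 mm above the bench with a thin blue lining. Origin: centre of its underside, on the bench; z up.
- cup_c: Storage cup for the second largest weight: a low, open, round grey plastic cup fixed to the bench, 63 mm outside, 55 mm inside diameter, rim 22 mm above the bench, inner floor 4 mm above the bench with a thin blue lining. Origin: centre of its underside, on the bench; z up.
- balance: White laboratory balance fixed to the bench, housing 230 x 180 mm, 46 mm high, with a round steel pan 110 mm in diameter on top; the pan's flat surface is 60 mm above the bench. Origin: on the bench straight below the centre of the pan; z up; the housing reaches 160 mm towards -x (its display end, facing the robot) and 70 mm towards +x, 90 mm to each side in y. The pan is rigid and does not sink.
- jar: Bystander: closed amber glass specimen jar with white cap and paper label, 38 mm in diameter, 55 mm high, loose among the weights. Origin: centre of its underside; z up. To be left alone.
- tin: Bystander: plain aluminium sample tin with flat lid and no knob, 42 mm in diameter, 45 mm high, loose near the cups. Origin: centre of its underside; z up. To be left alone.
Things that resemble listed ones, but are neither listed nor needed, are in the scene too. What is shaped like the weight_d but pink is not meant. Leave any blue look-alike of the weight_c alone.

How it is judged:
By the outcome, as a careful person would: the job done as asked, in the order asked, and still so for the second after the job is handed in, with the robot touching nothing.
It also fails if it takes over 102 s, if anything falls off the work surface, if the arm or the gripper's body presses on something with over 40 N, if the wrist force passes 120 N, or if a joint passes its speed limit or range.

## Working session

There is one attempt and no reset: what is moved stays moved. The work goes in short steps, Python scripts to look and compute and a shell command to move; the robot and the scene stay as the last step left them, time stands still between calls to the robot, and variables do not carry over. Pictures are saved under pics/ and viewed, at most 16 in all, crops included, and the job is handed in when it is done.

```bash
mkdir -p pics; cat > h.py <<'E'
import numpy as np, cv2
from plant import manip
from scipy.spatial.transform import Rotation as R
def snap(n,f=None):
    o=manip.get_obs(); s=manip.snapshot(n)
    if f: cv2.imwrite('pics/'+f,s['image'])
    return o,s
E
python3 - <<'E'
from h import *
for n in ['scene','top']:
    o,s=snap(n,n+'0.png'); print(n,s['K'],s['origin'],s['attitude'],[k for k in s])
    np.savez('/tmp/'+n,**{k:v for k,v in s.items() if v is not None})
print(o)
E
```

```text
scene [[379.66752146   0.         317.8328415 ]
 [  0.         379.66752146 203.26827926]
 [  0.           0.           1.        ]] [0.90473557 0.13396908 0.69081317] [0.52702299 0.15505398 0.24136166 0.79996849] ['image', 'range_z', 'K', 'origin', 'attitude']
top [[439.16404201   0.         326.83178656]
 [  0.         439.16404201 198.18161528]
 [  0.           0.           1.        ]] [ 0.34322784 -0.04700506  1.02484384] [-0.70024346 -0.06634698  0.05592467  0.70861104] ['image', 'range_z', 'K', 'origin', 'attitude']
{'t': 0.05, 'qpos': array([-1.23849626,  0.41798915, -0.0102852 ,  1.61415766,  0.00473201,
        1.11070102, -0.0530136 ]), 'joint_vel': array([-0.00063108, -0.00133675,  0.00024612, -0.00146742,  0.00098933,
        0.00140512, -0.00032613]), 'joint_efforts': array([ 2.32376588e-03, -8.66714215e+01,  6.81716558e-01, -4.36147571e+01,
        1.92568707e-02,  4.97740068e-03,  8.28697853e-05]), 'tool_pos': array([0.22813126, 0.58153373, 0.24765782]), 'eef_rot': array([-5.12622082e-05,  1.85817448e-01,  9.82584091e-01, -6.14269584e-04]), 'force': array([-0.17641398,  0.43185718, -0.36506678]), 'ft_torque': array([0.05832967, 0.01006324, 0.00762209]), 'grip_force': 0.0, 'gripper_width': 1.004824281502719}
```

View pics/scene0.png

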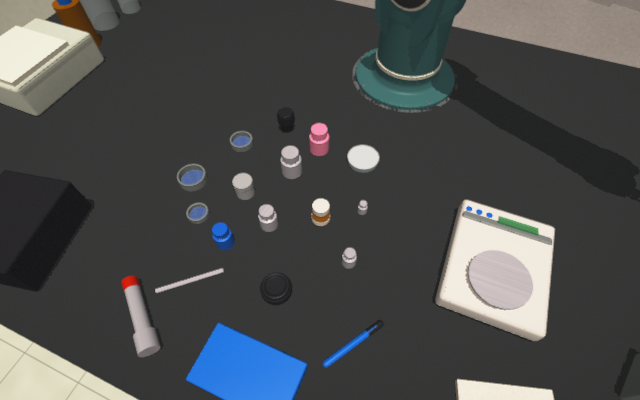

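View pics/top0.png

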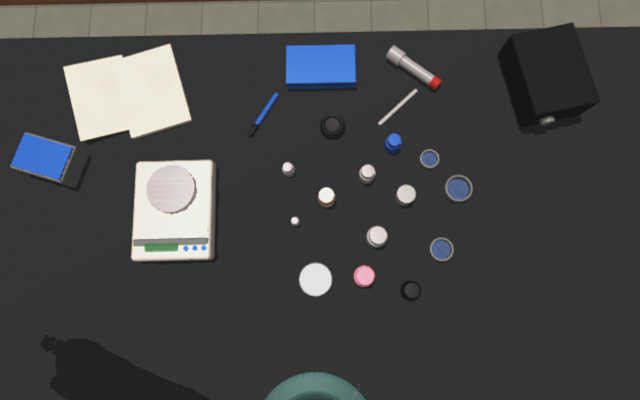

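The top view shows the steel candidates: weight_a (295,221), b (288,169), c (367,173) and d (377,237). The look-alikes and bystanders are the knobless tin (406,195), amber jar (326,197), pink (364,276), blue (394,142) and black (411,290). The cups are at (430,158), (442,249) and (459,188), and the pan is at (171,189). I'll check this in one enlarged crop and measure.

```bash
cat >> h.py <<'E'
def cast(s,u,v,z,pose=None):
    K=s['K'];d=np.array([(u-K[0,2])/K[0,0],-(v-K[1,2])/K[1,1],-1])
    if pose is None:
        q=s['attitude'];Rm=R.from_quat([q[1],q[2],q[3],q[0]]).as_matrix();o=s['origin']
    else: Rm,o=pose
    d=Rm@d; return o+d*(z-o[2])/d[2]
def wpose(o,s):
    q=o['eef_rot'];Rt=R.from_quat([q[1],q[2],q[3],q[0]]).as_matrix();H=s['hand_eye']
    return Rt@H[:3,:3],Rt@H[:3,3]+o['tool_pos']
E
python3 - <<'E'
from h import *
s=dict(np.load('/tmp/top.npz'));im=s['image']
cv2.imwrite('pics/crop.png',cv2.resize(im[125:305,270:480],None,fx=3.3,fy=3.3,interpolation=cv2.INTER_CUBIC))
hsv=cv2.cvtColor(im,cv2.COLOR_BGR2HSV)
def blob(m,c):
    n,l,st,ce=cv2.connectedComponentsWithStats(m.astype(np.uint8))
    i=np.argmin([np.hypot(*(ce[k]-c))+(1e3 if st[k,4]<12 else 0) for k in range(1,n)])+1
    pts=np.argwhere(l==i)[:,::-1].astype(np.float32); (x,y),r=cv2.minEnclosingCircle(pts); return x,y,r
for n,c,z in [('a',(295,221),.032),('b',(288,169),.044),('c',(367,173),.056),('d',(377,237),.068),('tin',(406,195),.045),('jar',(326,197),.055),('pink',(364,276),.068),('blue',(394,142),.056),('black',(411,290),.05)]:
    g=im.max(2)
    m=(g>120) if n not in('black','blue') else (g>(70 if n=='blue' else 300))
    b=blob(m,c) if n!='black' else (*c,10); rz=s['range_z'][c[1],c[0]]
    print(n,np.round(b,1),'top',cast(s,b[0],b[1],z).round(3),'mid',cast(s,b[0],b[1],z/2).round(3),'rng',1.025-rz)
for n,c,z in [('cup1',(430,158),.004),('cup2',(442,249),.004),('cup3',(459,188),.004)]:
    b=blob((hsv[...,1]>90)&(hsv[...,2]>50),c); p=cast(s,b[0],b[1],z); print(n,np.round(b,1),p.round(3),'dia',2*b[2]*1.02/439)
b=blob((im.max(2)>60)&(im.max(2)<215)&(np.hypot(*(np.indices((400,640))[::-1]-np.array([171,189])[:,None,None]))<40),(171,189));print('pan',b,cast(s,b[0],b[1],.06))
E
```

```text
a [294.4 220.    4. ] top [0.467 0.041 0.032] mid [0.469 0.043 0.016] rng 0.021102667
b [287.3 167.4   5.9] top [0.588 0.057 0.044] mid [0.593 0.059 0.022] rng 0.015364289
c [366.9 171.9   8.2] top [ 0.572 -0.125  0.056] mid [ 0.578 -0.127  0.028] rng 0.030140996
d [376.8 235.5  10.4] top [ 0.427 -0.141  0.068] mid [ 0.43  -0.145  0.034] rng 0.06855458
tin [406.  193.    9.5] top [ 0.524 -0.213  0.045] mid [ 0.528 -0.217  0.022] rng 0.031147718
jar [325.9 195.1   8.4] top [ 0.52  -0.031  0.055] mid [ 0.525 -0.031  0.027] rng 0.039800823
pink [363.7 275.5  10.9] top [ 0.341 -0.111  0.068] mid [ 0.341 -0.113  0.034] rng 0.08417386
blue [393.3 142.9  10.5] top [ 0.639 -0.187  0.056] mid [ 0.648 -0.191  0.028] rng 0.021555424
black [411 290  10] top [ 0.309 -0.214  0.05 ] mid [ 0.308 -0.218  0.025] rng 0.075621605
cup1 [429.  158.5   6.9] [ 0.615 -0.278  0.004] dia 0.03227903600705783
cup2 [440.7 248.9   8.9] [ 0.4   -0.294  0.004] dia 0.04132151123603004
cup3 [457.5 188.5  10.7] [ 0.541 -0.341  0.004] dia 0.04972473161910281
pan (155.8076934814453, 189.5, 11.134699821472168) [0.53701979 0.35139122 0.06      ]
```

View pics/crop.png

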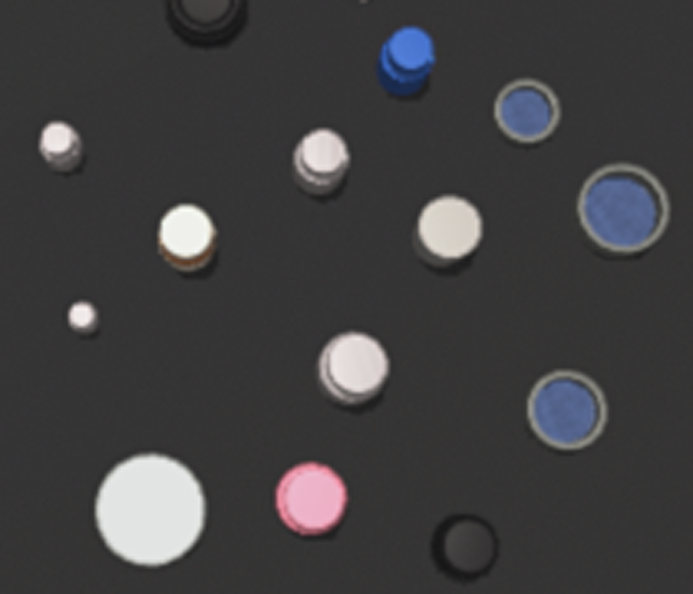

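The enlarged crop confirms it. Steel weights a and b are on the left, c is at the top centre and d is in the middle, each with a visible waist. The wide flat steel disc (tin) has no knob. Cups by size: a at (0.615,-0.278), b at (0.400,-0.294), c at (0.541,-0.341). First I'll align the tool with the world axes and move over weight_a.

```bash
cat >> h.py <<'E'
def rel(x,y,z,yaw=0):
    "rows' numbers for a target with tool y along world y (yaw about z)"
    o=manip.get_obs();q=o['eef_rot'];Rt=R.from_quat([q[1],q[2],q[3],q[0]])
    d=Rt.inv().apply(np.array([x,y,z])-o['tool_pos'])/.2
    T=R.from_euler('z',yaw,degrees=True)*R.from_quat([0,1,0,0]); w=(Rt.inv()*T).as_rotvec()/np.pi
    print('t',round(o['t'],2),'pos',o['tool_pos'].round(4),'rel',d.round(4),w.round(4))
E
m="python3 -m handwheel"
$m '-1 -1 0 0 0 -0.119 -1; -1 -1 0 0 0 -0.119 -1; -1 -1 0 0 0 -0.119 -1; -1 -1 0 0 0 -0.119 -1; -1 -1 0 0 0 -0.119 -1; -1 -1 0 0 0 -0.119 -1; -1 -1 0 0 0 -0.119 -1; -1 -1 0 0 0 -0.119 -1; -1 -1 0 0 0 -0.119 -1' 30
python3 -c "
from h import *
rel(.467,.041,.25)"
```

```text
t: 1.0
tool_pos: [0.3409, 0.3233, 0.2482]
eef_rot: [-0.0, -0.001, 1.0, -0.0]
force: [-0.6, 0.6, -0.4]
gripper_width: 0.996
grip_force: 0.0
t 1.0 pos [0.3409 0.3233 0.2482] rel [-0.6287 -1.4124 -0.0091] [-0.     -0.0001  0.0004]
```

```bash
m="python3 -m handwheel"
$m '-0.4 -1 0 0 0 0 -1; -0.4 -1 0 0 0 0 -1; -0.4 -1 0 0 0 0 -1; -0.4 -1 0 0 0 0 -1; -0.4 -1 0 0 0 0 -1; -0.4 -1 0 0 0 0 -1; -0.4 -1 0 0 0 0 -1'
$m '-0.23 -0.41 0.3 0 0 0 -0.2; -0.23 -0.41 0.3 0 0 0 -0.2; -0.23 -0.41 0.3 0 0 0 -0.2; -0.23 -0.41 0.3 0 0 0 -0.2; -0.23 -0.41 0.3 0 0 0 -0.2; -0.23 -0.41 0.3 0 0 0 -0.2'
python3 -c "
from h import *
o,s=snap('wrist','w1.png'); print(s['K'],s['hand_eye'].round(3))
P=wpose(o,s)
import pickle;pickle.dump((o,s),open('/tmp/w1.pkl','wb'))
rel(.467,.041,.1)"
```

```text
t: 1.7
tool_pos: [0.4212, 0.1238, 0.2481]
eef_rot: [-0.0, -0.001, 1.0, -0.0]
force: [0.1, -0.1, -0.0]
gripper_width: 0.997
grip_force: 0.0
t: 2.3
tool_pos: [0.4673, 0.0425, 0.189]
eef_rot: [0.0, -0.001, 1.0, 0.0]
force: [-0.6, -0.5, 0.2]
gripper_width: 0.596
grip_force: 0.0
[[310.62640735   0.         318.41012671]
 [  0.         310.62640735 198.41193504]
 [  0.           0.           1.        ]] [[ 0.001  0.959  0.283  0.072]
 [ 1.    -0.001 -0.    -0.   ]
 [-0.     0.283 -0.959 -0.125]
 [ 0.     0.     0.     1.   ]]
t 2.35 pos [0.4673 0.0422 0.189 ] rel [ 0.0022 -0.0062  0.4449] [0.0002 0.0003 0.0007]
```

View pics/w1.png

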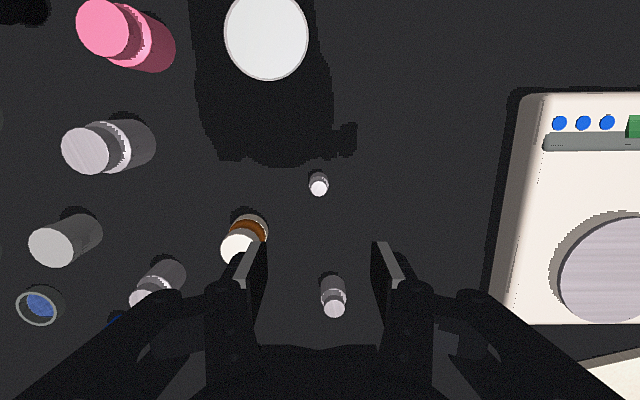

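The wrist view shows weight_a at about (319,187) between the fingers, b at (334,307) and the jar at (238,247). I'll localise the knob tops and the pan from here.

```bash
cat >> h.py <<'E'
def wfind(o,s,xy,z,rad,thr=150,colfun=None):
    "bright knob top near xy (world guess) at height z -> world centre"
    Rm,c=wpose(o,s); p=Rm.T@(np.array([*xy,z])-c); K=s['K']
    u=K[0,0]*p[0]/-p[2]+K[0,2]; v=K[1,1]*p[1]/p[2]+K[1,2]
    im=s['image'];m=(im.min(2)>thr); yy,xx=np.indices(m.shape); m&=np.hypot(xx-u,yy-v)<rad
    n,l,st,ce=cv2.connectedComponentsWithStats(m.astype(np.uint8)); i=st[1:,4].argmax()+1
    pts=np.argwhere(l==i)[:,::-1].astype(np.float32);(x,y),r=cv2.minEnclosingCircle(pts); x,y=pts[:,0].mean(),pts[:,1].mean()
    print('pred',round(u),round(v),'px',round(float(x),1),round(float(y),1),'r',round(r,1),'n',len(pts),'world',cast(s,x,y,z,(Rm,c)).round(4),'diam',round(2*r*-p[2]/K[0,0],4)); return x,y,r
E
python3 -c "
from h import *
import pickle
o,s=pickle.load(open('/tmp/w1.pkl','rb'))
for t in(150,180): wfind(o,s,(.467,.041),.032,16,t); wfind(o,s,(.588,.057),.044,16,t); wfind(o,s,(.427,-.141),.068,32,t)
x=s['image'].min(2)[180:196:2,306:334:2];print(x)
"
```

```text
pred 317 187 px 319.0 187.5 r 9.9 n 214 world [0.4678 0.0429 0.032 ] diam 0.0184
pred 333 306 px 334.0 308.2 r 10.1 n 283 world [0.5908 0.0586 0.044 ] diam 0.0204
pred 86 148 px 84.5 150.7 r 25.7 n 1708 world [ 0.4292 -0.1424  0.068 ] diam 0.0404
pred 317 187 px 318.4 188.2 r 7.8 n 186 world [0.4686 0.0423 0.032 ] diam 0.0145
pred 333 306 px 334.1 308.2 r 10.0 n 264 world [0.5908 0.0587 0.044 ] diam 0.0203
pred 86 148 px 85.2 150.6 r 25.5 n 1549 world [ 0.4291 -0.1418  0.068 ] diam 0.0401
[[ 46  13  86 106  97  84  90  81  88 177 181  51  43  50]
 [ 40  22 112  94 182 255 247 255 255  62 187  51  45  44]
 [ 35  56  97 159 241 236 235 242 243 255 106 168  44  36]
 [ 46  63  90 239 234 230 236 236 236 243 144 112  37  47]
 [ 45  35 159 232 226 226 236 233 237 236 243  46  48  45]
 [ 44  46  85 236 222 231 229 231 232 234 186  36  43  44]
 [ 45  45  33 219 221 224 223 226 226 245  53  46  51  43]
 [ 42  43  36  36 233 223 228 228 236  94  34  47  52  41]]
```

```bash
m="python3 -m handwheel"
$m '-0.005 0 0.4 0 0 0 -0.2; -0.005 0 0.6 0 0 0 -0.2; -0.005 0 0.7 0 0 0 -0.2; -0.005 0 0.79 0 0 0 -0.2; -0.005 0 0.79 0 0 0 -0.2; -0.005 0 0.79 0 0 0 -0.2'
$m '0 0 0 0 0 0 1; 0 0 0 0 0 0 1; 0 0 0 0 0 0 1; 0 0 0 0 0 0 1; 0 0 0 0 0 0 1; 0 0 0 0 0 0 1; 0 0 0 0 0 0 1; 0 0 0 0 0 0 1' 30
```

```text
t: 2.95
tool_pos: [0.4688, 0.0412, 0.0312]
eef_rot: [0.0, -0.0, 1.0, 0.0]
force: [0.9, 0.1, 0.6]
gripper_width: 0.596
grip_force: 0.0
t: 3.75
tool_pos: [0.4692, 0.041, 0.0315]
eef_rot: [0.001, -0.0, 1.0, 0.0]
force: [-1.9, 1.3, 13.0]
gripper_width: 0.205
grip_force: 29.0
```

```bash
m="python3 -m handwheel"
$m '0 0 -0.1 0 0 0 1; 0 0 -0.3 0 0 0 1; 0 0 -0.5 0 0 0 1; 0 0 -0.6 0 0 0 1; 0 0 -0.6 0 0 0 1; 0 0 -0.6 0 0 0 1'
python3 -c "
from h import *
o,s=snap('wrist','w2.png'); cv2.imwrite('pics/w2.png',cv2.resize(s['image'][150:400,200:440],None,fx=2,fy=2))
rel(.615,-.278,.15)"
```

```text
t: 4.35
tool_pos: [0.4684, 0.0408, 0.1507]
eef_rot: [0.001, -0.0, 1.0, 0.0]
force: [0.3, -0.0, -1.3]
gripper_width: 0.204
grip_force: 29.5
t 4.4 pos [0.4681 0.0407 0.15  ] rel [-0.7342 -1.5938  0.    ] [ 0.     -0.      0.0001]
```

View pics/w2.png

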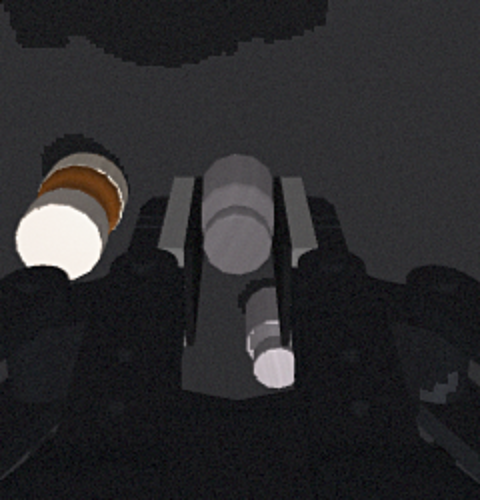

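Weight_a is held upright between the pads. Carrying it to cup_a.

```bash
m="python3 -m handwheel"
$m '-0.37 -0.8 0 0 0 0 1; -0.37 -0.8 0 0 0 0 1; -0.37 -0.8 0 0 0 0 1; -0.37 -0.8 0 0 0 0 1; -0.37 -0.8 0 0 0 0 1'
$m '-0.36 -0.79 0 0 0 0 1; -0.36 -0.79 0 0 0 0 1; -0.36 -0.79 0 0 0 0 1; -0.36 -0.79 0 0 0 0 1; -0.36 -0.79 0 0 0 0 1; -0.36 -0.79 0 0 0 0 1'
python3 -c "
from h import *
o,s=snap('wrist'); P=wpose(o,s)
h=cv2.cvtColor(s['image'],cv2.COLOR_BGR2HSV); m=((h[...,0]>100)&(h[...,0]<130)&(h[...,1]>90)&(h[...,2]>50)).astype(np.uint8)
n,l,st,ce=cv2.connectedComponentsWithStats(m)
for i in range(1,n):
    if st[i,4]>100:
        c,r=cv2.minEnclosingCircle(np.argwhere(l==i)[:,::-1].astype(np.float32)); print(st[i],np.round(c),round(r),cast(s,*c,.004,P).round(4))
cv2.imwrite('pics/w3.png',s['image']); rel(.615,-.278,.037)"
```

```text
t: 4.9
tool_pos: [0.5424, -0.1236, 0.149]
eef_rot: [-0.001, 0.002, 1.0, -0.001]
force: [-0.8, 1.0, -0.7]
gripper_width: 0.206
grip_force: 29.5
t: 5.5
tool_pos: [0.6138, -0.2768, 0.1488]
eef_rot: [-0.001, 0.0, 1.0, 0.0]
force: [-0.2, 1.2, -0.8]
gripper_width: 0.206
grip_force: 29.6
[ 213   72   63   67 3230] [245. 105.] 34 [ 0.5401 -0.3381  0.004 ]
[300 174  26  16 111] [312. 182.] 15 [ 0.6053 -0.2822  0.004 ]
[ 393  208   58   58 1379] [421. 235.] 30 [ 0.6564 -0.1809  0.004 ]
[ 551  357   89   17 1290] [595. 365.] 45 [0.8076 0.0207 0.004 ]
[583 376  57  10 410] [611. 380.] 28 [0.8272 0.0431 0.004 ]
t 5.55 pos [ 0.614  -0.2761  0.1492] rel [-0.006  -0.0102  0.5608] [ 0.0003 -0.0005  0.0003]
```

View pics/w3.png

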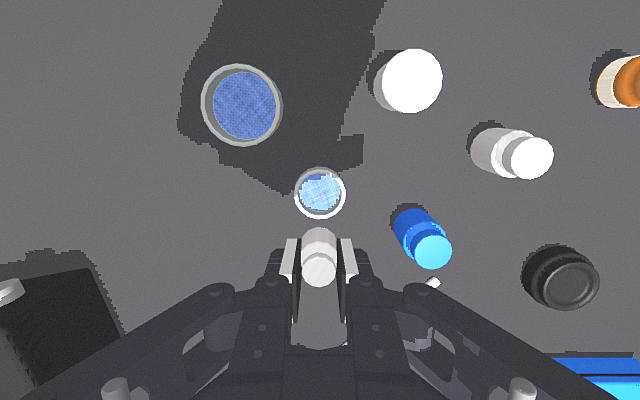

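Cup_a's rim is centred at about (320,192) and cup_c's at (242,105). Blue stands clear at (425,240).

```bash
python3 -c "
from h import *
o,s=snap('wrist'); P=wpose(o,s)
print(cast(s,320,192.5,.014,P),cast(s,242,105,.022,P)); rel(.615,-.278,.037)"
```

```text
[ 0.61304989 -0.27482578  0.014     ] [ 0.54046525 -0.33574444  0.022     ]
t 5.6 pos [ 0.6142 -0.2758  0.1496] rel [-0.0048 -0.0116  0.5628] [ 0.0003 -0.0004  0.0004]
```

```bash
m="python3 -m handwheel"
$m '0 0 0.25 0 0 0 1; 0 0 0.4 0 0 0 1; 0 0 0.48 0 0 0 1; 0 0 0.52 0 0 0 1; 0 0 0.545 0 0 0 1; 0 0 0.56 0 0 0 1; 0 0 0.565 0 0 0 1; 0 0 0.565 0 0 0 1; 0 0 0.565 0 0 0 1'
$m '0 0 0 0 0 0 0.3; 0 0 0 0 0 0 0.2; 0 0 0 0 0 0 0; 0 0 0 0 0 0 0; 0 0 0 0 0 0 0'
$m '0 0 -0.1 0 0 0 0; 0 0 -0.25 0 0 0 0; 0 0 -0.5 0 0 0 0; 0 0 -0.65 0 0 0 0; 0 0 -0.65 0 0 0 0; 0 0 -0.65 0 0 0 0'
python3 -c "
from h import *
o,s=snap('wrist'); cv2.imwrite('pics/w4.png',cv2.resize(s['image'][130:280,220:420],None,fx=2,fy=2))
rel(.589,.0575,.165)"
```

```text
t: 6.5
tool_pos: [0.6147, -0.2775, 0.038]
eef_rot: [0.0, -0.0, 1.0, -0.0]
force: [0.0, -0.4, -0.0]
gripper_width: 0.209
grip_force: 29.6
t: 7.0
tool_pos: [0.6144, -0.2774, 0.0374]
eef_rot: [0.0, -0.0, 1.0, -0.0]
force: [-0.5, 0.1, -0.7]
gripper_width: 0.5
grip_force: 0.0
t: 7.6
tool_pos: [0.6145, -0.2773, 0.1677]
eef_rot: [0.0, -0.0, 1.0, -0.0]
force: [-0.1, 0.1, -1.4]
gripper_width: 0.503
grip_force: 0.0
t 7.65 pos [ 0.6141 -0.2771  0.1667] rel [0.1255 1.673  0.0091] [ 0.0001 -0.0002  0.0001]
```

View pics/w4.png

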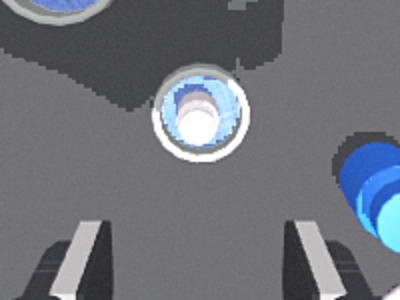

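Weight_a stands in cup_a. Next is weight_b.

```bash
m="python3 -m handwheel"
$m '0.06 0.9 0 0 0 0 0; 0.06 0.9 0 0 0 0 0; 0.06 0.9 0 0 0 0 0; 0.06 0.9 0 0 0 0 0; 0.06 0.9 0 0 0 0 0'
$m '0.06 0.775 0 0 0 0 -0.2; 0.06 0.775 0 0 0 0 -0.2; 0.06 0.775 0 0 0 0 -0.2; 0.06 0.775 0 0 0 0 -0.2; 0.06 0.775 0 0 0 0 -0.2; 0.06 0.775 0 0 0 0 -0.2'
python3 -c "
from h import *
o,s=snap('wrist')
for t in(150,180): wfind(o,s,(.590,.058),.044,20,t)
rel(.590,.058,.038)"
```

```text
t: 8.15
tool_pos: [0.602, -0.0918, 0.1658]
eef_rot: [-0.001, -0.003, 1.0, 0.001]
force: [-0.5, -0.6, 0.5]
gripper_width: 0.498
grip_force: 0.0
t: 8.75
tool_pos: [0.5903, 0.0559, 0.1667]
eef_rot: [-0.0, 0.001, 1.0, -0.001]
force: [-0.1, -0.6, -0.1]
gripper_width: 0.598
grip_force: 0.0
pred 321 197 px 323.0 197.7 r 15.5 n 524 world [0.5905 0.0593 0.044 ] diam 0.0257
pred 321 197 px 322.0 198.6 r 12.3 n 459 world [0.5913 0.0585 0.044 ] diam 0.0204
t 8.8 pos [0.5904 0.0555 0.1668] rel [0.0016 0.0129 0.6442] [-0.0003 -0.0002 -0.0007]
```

```bash
m="python3 -m handwheel"
$m '-0.003 0.014 0.3 0 0 0 -0.2; -0.003 0.014 0.5 0 0 0 -0.2; -0.003 0.014 0.64 0 0 0 -0.2; -0.003 0.014 0.64 0 0 0 -0.2; -0.003 0.014 0.64 0 0 0 -0.2'
$m '0 0 0 0 0 0 1; 0 0 0 0 0 0 1; 0 0 0 0 0 0 1; 0 0 0 0 0 0 1; 0 0 0 0 0 0 1; 0 0 0 0 0 0 1' 40
$m '0 0 -0.1 0 0 0 1; 0 0 -0.3 0 0 0 1; 0 0 -0.5 0 0 0 1; 0 0 -0.6 0 0 0 1; 0 0 -0.6 0 0 0 1; 0 0 -0.6 0 0 0 1'
python3 -c "
from h import *
rel(.400,-.294,.165)"
```

```text
t: 9.3
tool_pos: [0.5914, 0.059, 0.04]
eef_rot: [-0.0, 0.001, 1.0, -0.0]
force: [0.1, -0.1, 0.9]
gripper_width: 0.598
grip_force: 0.0
t: 9.9
tool_pos: [0.5922, 0.0602, 0.0414]
eef_rot: [0.002, 0.0, 1.0, 0.0]
force: [-0.7, -2.0, 10.3]
gripper_width: 0.288
grip_force: 38.7
t: 10.5
tool_pos: [0.591, 0.0606, 0.1598]
eef_rot: [0.001, -0.0, 1.0, 0.0]
force: [-0.3, -0.2, -3.1]
gripper_width: 0.291
grip_force: 39.6
t 10.5 pos [0.591  0.0606 0.1598] rel [ 0.9554 -1.7727 -0.0279] [0.0001 0.0004 0.0001]
```

```bash
m="python3 -m handwheel"
$m '0.48 -0.9 0 0 0 0 1; 0.48 -0.9 0 0 0 0 1; 0.48 -0.9 0 0 0 0 1; 0.48 -0.9 0 0 0 0 1; 0.48 -0.9 0 0 0 0 1; 0.48 -0.9 0 0 0 0 1'
$m '0.47 -0.87 0 0 0 0 1; 0.47 -0.87 0 0 0 0 1; 0.47 -0.87 0 0 0 0 1; 0.47 -0.87 0 0 0 0 1; 0.47 -0.87 0 0 0 0 1; 0.47 -0.87 0 0 0 0 1'
python3 -c "
from h import *
o,s=snap('wrist','w5.png')
rel(.400,-.294,.045)
P=wpose(o,s);print(cast(s,320,195,.018,P),cast(s,330,205,.018,P))"
```

```text
t: 11.1
tool_pos: [0.494, -0.1207, 0.1586]
eef_rot: [-0.001, 0.001, 1.0, -0.0]
force: [1.1, 0.0, -1.4]
gripper_width: 0.285
grip_force: 39.7
t: 11.7
tool_pos: [0.4011, -0.2934, 0.1587]
eef_rot: [-0.0, 0.0, 1.0, 0.0]
force: [-0.0, -0.0, -2.1]
gripper_width: 0.288
grip_force: 39.8
t 11.75 pos [ 0.4017 -0.2925  0.1588] rel [ 0.0081 -0.0076  0.5688] [ 0.0002 -0.0002  0.0004]
[ 0.40412078 -0.29220052  0.018     ] [ 0.4134412  -0.28320991  0.018     ]
```

View pics/w5.png

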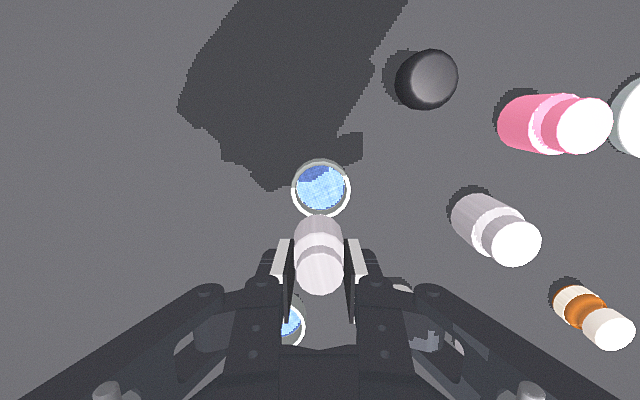

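Cup_b's rim is centred at about (320,188), and weight_b hangs upright just in front of it. Lowering it in.

```bash
m="python3 -m handwheel"
$m '0.01 0 0.25 0 0 0 1; 0.01 0 0.4 0 0 0 1; 0.01 0 0.48 0 0 0 1; 0.01 0 0.52 0 0 0 1; 0.01 0 0.545 0 0 0 1; 0.01 0 0.56 0 0 0 1; 0.01 0 0.57 0 0 0 1; 0.01 0 0.57 0 0 0 1; 0.01 0 0.57 0 0 0 1'
$m '0 0 0 0 0 0 0.3; 0 0 0 0 0 0 0.2; 0 0 0 0 0 0 -0.1; 0 0 0 0 0 0 -0.1; 0 0 0 0 0 0 -0.1'
$m '0 0 -0.1 0 0 0 -0.1; 0 0 -0.25 0 0 0 -0.1; 0 0 -0.5 0 0 0 -0.1; 0 0 -0.65 0 0 0 -0.1; 0 0 -0.65 0 0 0 -0.1; 0 0 -0.65 0 0 0 -0.1'
python3 -c "
from h import *
o,s=snap('wrist'); cv2.imwrite('pics/w6.png',cv2.resize(s['image'][130:280,220:420],None,fx=2,fy=2))
rel(.574,-.126,.18)"
```

```text
t: 12.65
tool_pos: [0.3993, -0.2937, 0.0458]
eef_rot: [0.0, -0.0, 1.0, -0.0]
force: [0.3, 0.9, -1.5]
gripper_width: 0.288
grip_force: 39.9
t: 13.15
tool_pos: [0.399, -0.2936, 0.0454]
eef_rot: [0.0, -0.0, 1.0, -0.0]
force: [0.5, 0.3, -0.5]
gripper_width: 0.548
grip_force: 0.0
t: 13.75
tool_pos: [0.3992, -0.2935, 0.1757]
eef_rot: [0.001, -0.0, 1.0, -0.0]
force: [0.2, 0.1, -1.0]
gripper_width: 0.553
grip_force: 0.0
t 13.8 pos [ 0.3988 -0.2933  0.1749] rel [-0.8761  0.8361 -0.0257] [ 0.0001 -0.0001  0.0001]
```

View pics/w6.png

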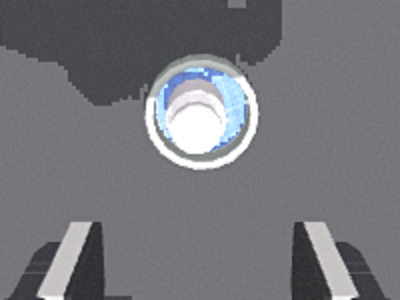

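Weight_b stands in cup_b. Next is the steel weight_c, not the blue one.

```bash
m="python3 -m handwheel"
$m '-0.87 0.83 -0.02 0 0 0 -0.5; -0.87 0.83 -0.02 0 0 0 -0.5; -0.87 0.83 -0.02 0 0 0 -0.5; -0.87 0.83 -0.02 0 0 0 -0.5; -0.87 0.83 -0.02 0 0 0 -0.5; -0.87 0.83 -0.02 0 0 0 -0.5; -0.87 0.83 -0.02 0 0 0 -0.5; -0.87 0.83 -0.02 0 0 0 -0.5'
python3 -c "
from h import *
o,s=snap('wrist','w7.png')
for t in(150,180): wfind(o,s,(.574,-.126),.056,26,t)
rel(.574,-.126,.05)"
```

```text
t: 14.6
tool_pos: [0.572, -0.1286, 0.1784]
eef_rot: [-0.001, 0.001, 1.0, -0.0]
force: [-0.5, -0.4, -0.1]
gripper_width: 0.751
grip_force: 0.0
pred 322 200 px 321.7 196.2 r 22.9 n 1468 world [ 0.5707 -0.1261  0.056 ] diam 0.0381
pred 322 200 px 321.9 197.8 r 21.8 n 1292 world [ 0.5721 -0.1259  0.056 ] diam 0.0362
t 14.65 pos [ 0.572  -0.1287  0.1787] rel [-0.0105  0.0136  0.6436] [-0.0001 -0.0004 -0.0005]
```

View pics/w7.png

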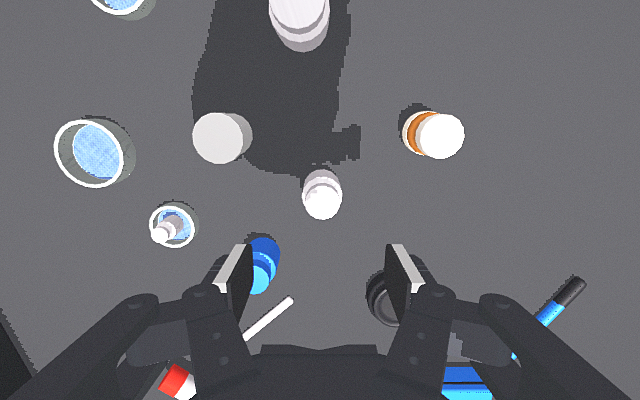

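Weight_c's knob is at (322,202) with clear space on both sides. Blue is at (263,270) and the tin at (221,137).

```bash
m="python3 -m handwheel"
$m '-0.015 0.014 0.3 0 0 0 -0.5; -0.015 0.014 0.5 0 0 0 -0.5; -0.015 0.014 0.63 0 0 0 -0.5; -0.015 0.014 0.63 0 0 0 -0.5; -0.015 0.014 0.63 0 0 0 -0.5'
$m '0 0 0 0 0 0 1; 0 0 0 0 0 0 1; 0 0 0 0 0 0 1; 0 0 0 0 0 0 1; 0 0 0 0 0 0 1; 0 0 0 0 0 0 1; 0 0 0 0 0 0 1' 60
$m '0 0 -0.1 0 0 0 1; 0 0 -0.3 0 0 0 1; 0 0 -0.5 0 0 0 1; 0 0 -0.6 0 0 0 1; 0 0 -0.6 0 0 0 1; 0 0 -0.6 0 0 0 1'
python3 -c "
from h import *
rel(.541,-.338,.172)"
```

```text
t: 15.15
tool_pos: [0.5759, -0.1257, 0.0541]
eef_rot: [-0.0, 0.001, 1.0, -0.0]
force: [0.3, -0.5, 0.9]
gripper_width: 0.75
grip_force: 0.0
t: 15.85
tool_pos: [0.577, -0.1251, 0.055]
eef_rot: [0.001, 0.0, 1.0, -0.0]
force: [-1.7, -0.9, 13.9]
gripper_width: 0.321
grip_force: 58.3
t: 16.45
tool_pos: [0.5757, -0.1245, 0.173]
eef_rot: [-0.0, -0.0, 1.0, 0.0]
force: [0.8, -0.7, -5.7]
gripper_width: 0.323
grip_force: 60.5
t 16.45 pos [ 0.5757 -0.1245  0.173 ] rel [ 0.1738 -1.0675  0.0045] [ 0.0001 -0.      0.0001]
```

```bash
m="python3 -m handwheel"
$m '0.175 -1 0 0 0 0 1; 0.175 -1 0 0 0 0 1; 0.175 -1 0 0 0 0 1; 0.175 -1 0 0 0 0 1; 0.175 -1 0 0 0 0 1; 0.175 -1 0 0 0 0 1; 0.175 -1 0 0 0 0 1'
$m '0 -0.065 0 0 0 0 1; 0 -0.065 0 0 0 0 1; 0 -0.065 0 0 0 0 1'
python3 -c "
from h import *
o,s=snap('wrist','w8.png')
rel(.541,-.338,.059)
P=wpose(o,s);print(cast(s,320,195,.022,P),cast(s,330,185,.022,P))"
```

```text
t: 17.15
tool_pos: [0.5409, -0.3235, 0.1719]
eef_rot: [-0.001, -0.0, 1.0, 0.001]
force: [0.9, 0.9, -4.2]
gripper_width: 0.325
grip_force: 60.9
t: 17.45
tool_pos: [0.5411, -0.3373, 0.1731]
eef_rot: [-0.0, -0.0, 1.0, 0.0]
force: [-0.4, -0.6, -4.9]
gripper_width: 0.324
grip_force: 61.0
t 17.5 pos [ 0.5412 -0.3371  0.1732] rel [ 0.0008 -0.0044  0.5708] [ 0.0001 -0.0001  0.0002]
[ 0.54716751 -0.33610598  0.022     ] [ 0.53764585 -0.32698329  0.022     ]
```

View pics/w8.png

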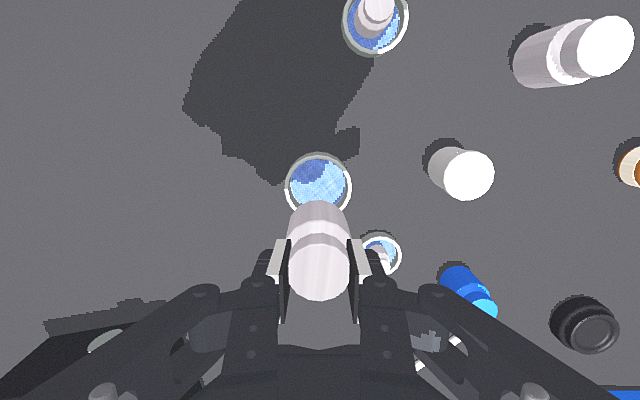

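Cup_c's rim is centred at about (318,186); lowering weight_c in.

```bash
m="python3 -m handwheel"
$m '0.006 0 0.25 0 0 0 1; 0.006 0 0.4 0 0 0 1; 0.006 0 0.48 0 0 0 1; 0.006 0 0.52 0 0 0 1; 0.006 0 0.545 0 0 0 1; 0.006 0 0.56 0 0 0 1; 0.006 0 0.57 0 0 0 1; 0.006 0 0.57 0 0 0 1; 0.006 0 0.57 0 0 0 1'
$m '0 0 0 0 0 0 0.2; 0 0 0 0 0 0 0; 0 0 0 0 0 0 -0.3; 0 0 0 0 0 0 -0.3; 0 0 0 0 0 0 -0.3; 0 0 0 0 0 0 -0.3'
$m '0 0 -0.1 0 0 0 -0.3; 0 0 -0.25 0 0 0 -0.3; 0 0 -0.5 0 0 0 -0.3; 0 0 -0.65 0 0 0 -0.3; 0 0 -0.65 0 0 0 -0.3; 0 0 -0.65 0 0 0 -0.3'
python3 -c "
from h import *
o,s=snap('wrist'); cv2.imwrite('pics/w9.png',cv2.resize(s['image'][0:300,170:470],None,fx=1.5,fy=1.5))
rel(.429,-.142,.19)"
```

```text
t: 18.4
tool_pos: [0.5401, -0.3379, 0.0599]
eef_rot: [0.0, -0.0, 1.0, -0.0]
force: [-0.5, -0.6, -4.1]
gripper_width: 0.33
grip_force: 61.0
t: 19.0
tool_pos: [0.5398, -0.3378, 0.0594]
eef_rot: [0.0, -0.0, 1.0, -0.0]
force: [-0.9, 0.2, 0.2]
gripper_width: 0.649
grip_force: 0.0
t: 19.6
tool_pos: [0.54, -0.3377, 0.1898]
eef_rot: [0.001, -0.0, 1.0, -0.0]
force: [-0.1, 0.6, -1.0]
gripper_width: 0.654
grip_force: 0.0
t 19.65 pos [ 0.5396 -0.3375  0.1889] rel [ 0.5529  0.9776 -0.0051] [ 0.0001 -0.0001  0.0001]
```

View pics/w9.png

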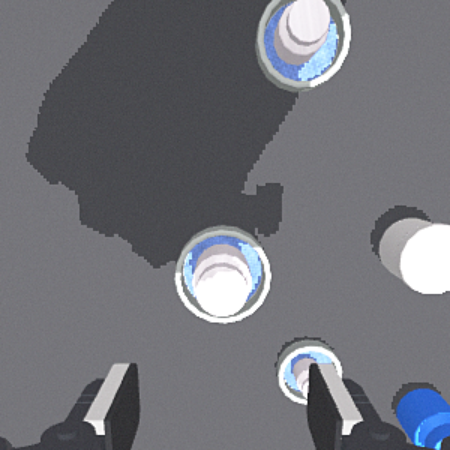

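All three smaller weights stand in their cups. Now weight_d, the steel one rather than the pink.

```bash
m="python3 -m handwheel"
$m '0.55 0.98 -0.005 0 0 0 -0.8; 0.55 0.98 -0.005 0 0 0 -0.8; 0.55 0.98 -0.005 0 0 0 -0.8; 0.55 0.98 -0.005 0 0 0 -0.8; 0.55 0.98 -0.005 0 0 0 -0.8; 0.55 0.98 -0.005 0 0 0 -0.8; 0.55 0.98 -0.005 0 0 0 -0.8; 0.55 0.98 -0.005 0 0 0 -0.8'
python3 -c "
from h import *
o,s=snap('wrist','w10.png')
for t in(150,180): wfind(o,s,(.428,-.142),.068,32,t)
rel(.428,-.142,.062)"
```

```text
t: 20.45
tool_pos: [0.4299, -0.1425, 0.19]
eef_rot: [-0.0, 0.0, 1.0, -0.0]
force: [-0.9, -0.1, 0.4]
gripper_width: 0.903
grip_force: 0.0
pred 319 195 px 318.0 191.8 r 27.1 n 1986 world [ 0.4249 -0.1431  0.068 ] diam 0.0448
pred 319 195 px 318.1 192.5 r 26.5 n 1904 world [ 0.4255 -0.143   0.068 ] diam 0.0438
t 20.5 pos [ 0.4299 -0.1426  0.19  ] rel [0.0093 0.0036 0.6398] [-0.0002 -0.0002 -0.0004]
```

View pics/w10.png

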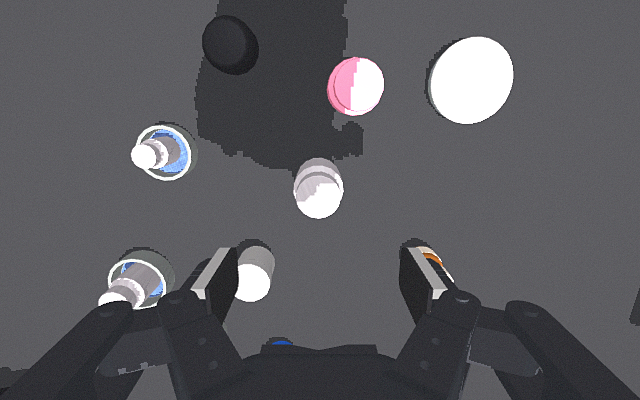

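Weight_d's knob is centred at about (318,196), with pink (355,86) and the tin (253,272) clear of the fingers.

```bash
m="python3 -m handwheel"
$m '0 0 0.3 0 0 0 -0.8; 0 0 0.5 0 0 0 -0.8; 0 0 0.63 0 0 0 -0.8; 0 0 0.63 0 0 0 -0.8; 0 0 0.63 0 0 0 -0.8'
$m '0 0 0 0 0 0 1; 0 0 0 0 0 0 1; 0 0 0 0 0 0 1; 0 0 0 0 0 0 1; 0 0 0 0 0 0 1; 0 0 0 0 0 0 1; 0 0 0 0 0 0 1' 90
$m '0 0 -0.1 0 0 0 1; 0 0 -0.3 0 0 0 1; 0 0 -0.5 0 0 0 1; 0 0 -0.75 0 0 0 1; 0 0 -0.8 0 0 0 1; 0 0 -0.8 0 0 0 1'
python3 -c "
from h import *
s=snap('top','top1.png')[1]; im=s['image'][150:230,135:210]
h=cv2.cvtColor(im,cv2.COLOR_BGR2HSV); print(h[40,::4].tolist())
rel(.55,.32,.24)"
```

```text
t: 21.0
tool_pos: [0.4299, -0.1426, 0.0647]
eef_rot: [-0.0, 0.001, 1.0, -0.0]
force: [-0.4, 0.1, 0.1]
gripper_width: 0.897
grip_force: 0.0
t: 21.7
tool_pos: [0.4309, -0.1422, 0.0658]
eef_rot: [0.001, 0.0, 1.0, -0.0]
force: [-2.9, -1.2, 19.7]
gripper_width: 0.407
grip_force: 87.7
t: 22.3
tool_pos: [0.4303, -0.1416, 0.2256]
eef_rot: [0.002, -0.0, 1.0, 0.0]
force: [0.2, 0.7, -8.3]
gripper_width: 0.408
grip_force: 93.6
[[17, 35, 217], [25, 13, 238], [25, 12, 238], [4, 17, 214], [2, 16, 213], [2, 15, 214], [3, 14, 215], [5, 15, 216], [3, 13, 216], [3, 12, 217], [6, 12, 219], [7, 10, 221], [3, 10, 223], [3, 10, 225], [4, 9, 227], [15, 30, 135], [34, 7, 240], [34, 9, 240], [34, 7, 240]]
t 22.35 pos [ 0.4295 -0.1414  0.224 ] rel [-0.6037  2.3067 -0.0787] [0.0002 0.0002 0.0002]
```

```bash
m="python3 -m handwheel"
$m '-0.3 1 0 0 0 0 1; -0.3 1 0 0 0 0 1; -0.3 1 0 0 0 0 1; -0.3 1 0 0 0 0 1; -0.3 1 0 0 0 0 1; -0.3 1 0 0 0 0 1; -0.3 1 0 0 0 0 1'
$m '-0.1 1 0 0 0 0 1; -0.1 1 0 0 0 0 1; -0.1 1 0 0 0 0 1; -0.1 1 0 0 0 0 1; -0.1 1 0 0 0 0 1; -0.1 1 0 0 0 0 1; -0.1 1 0 0 0 0 1'
python3 -c "
from h import *
s=dict(np.load('/tmp/top.npz')); print(cast(s,171,189,.06))
o,s=snap('wrist','w11.png'); import pickle;pickle.dump((o,s),open('/tmp/w11.pkl','wb'))
rel(.54,.32,.224)"
```

```text
t: 23.05
tool_pos: [0.4889, 0.0574, 0.2225]
eef_rot: [-0.002, 0.0, 1.0, -0.001]
force: [-1.3, -0.1, -7.8]
gripper_width: 0.404
grip_force: 94.1
t: 23.75
tool_pos: [0.5099, 0.2561, 0.2236]
eef_rot: [-0.0, 0.001, 1.0, -0.001]
force: [-0.2, 0.1, -7.9]
gripper_width: 0.406
grip_force: 94.7
[0.53770003 0.31703442 0.06      ]
t 23.8 pos [0.51   0.2561 0.2239] rel [-0.1491  0.3197 -0.0008] [-0.0003 -0.0002 -0.0008]
```

View pics/w11.png

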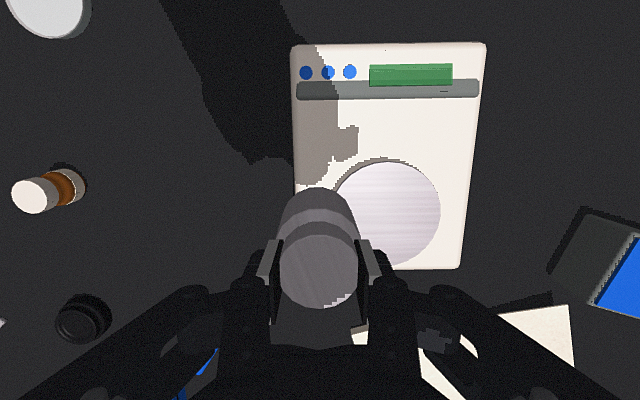

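The pan's disc runs from right edge 441 to rows 161–267, so its centre is near (388,214). I'll fit its visible edge.

```bash
python3 -c "
from h import *
import pickle
o,s=pickle.load(open('/tmp/w11.pkl','rb')); P=wpose(o,s)
print(cast(s,388,214,.06,P))
im=s['image'].astype(int); d=im[...,0]-im[...,2]  # blue minus red: housing is warm, pan neutral
m=((d>-12)&(im.min(2)>120)); m[:, :360]=0; m[:,460:]=0; m[:150]=0;m[275:]=0
n,l,st,ce=cv2.connectedComponentsWithStats(m.astype(np.uint8)); i=st[1:,4].argmax()+1; print(st[i])
c=max(cv2.findContours((l==i).astype(np.uint8),0,1)[0],key=len)[:,0]
w=np.array([cast(s,u,v,.06,P)[:2] for u,v in c if u>375 and (v<230 or u>400)])
A=np.c_[2*w,np.ones(len(w))]
for k in range(4):
    q=np.linalg.lstsq(A,(w**2).sum(1),rcond=None)[0]; r=np.sqrt(q[2]+q[:2]@q[:2]); e=abs(np.hypot(*(w-q[:2]).T)-r); k=e<2.5*np.median(e)+1e-4; w,A=w[k],A[k]
print(q[:2],r,len(w)); rel(*q[:2],.126)"
```

```text
[0.5388606  0.32398536 0.06      ]
[ 360  150   81  117 6949]
[0.538946   0.31426845] 0.059876256946537185 280
t 23.8 pos [0.51   0.2561 0.2239] rel [-0.1441  0.2915  0.4892] [-0.0003 -0.0002 -0.0008]
```

```bash
python3 -c "
from h import *
import pickle
o,s=pickle.load(open('/tmp/w11.pkl','rb')); P=wpose(o,s)
print('right',cast(s,441,212,.06,P),'top',cast(s,388,162,.06,P),'bot',cast(s,388,267,.06,P))
print('house R',cast(s,467,212,.046,P),'R top',cast(s,486,50,.046,P),'L top',cast(s,291,50,.046,P),'bottom',cast(s,430,269,.046,P))
t=dict(np.load('/tmp/top.npz'))
print('top cam pan L,R',cast(t,146.5,189,.06),cast(t,196,189,.06),'U,D',cast(t,171,164.5,.06),cast(t,171,213.5,.06))
cv2.imwrite('pics/pan.png',cv2.resize(np.hstack([s['image'][140:280,330:480],t['image'][125:265,110:240]]),None,fx=2.8,fy=2.8))"
```

```text
right [0.53683434 0.37581999 0.06      ] top [0.48736131 0.32079787 0.06      ] bot [0.59693374 0.32757974 0.06      ]
house R [0.54165997 0.40834941 0.046     ] R top [0.38943269 0.40490231 0.046     ] L top [0.38916872 0.23137241 0.046     ] bottom [0.60710764 0.37687436 0.046     ]
top cam pan L,R [0.53845535 0.37256458 0.06      ] [0.53693069 0.26047371 0.06      ] U,D [0.59450826 0.31992583 0.06      ] [0.48199932 0.31419938 0.06      ]
```

View pics/pan.png

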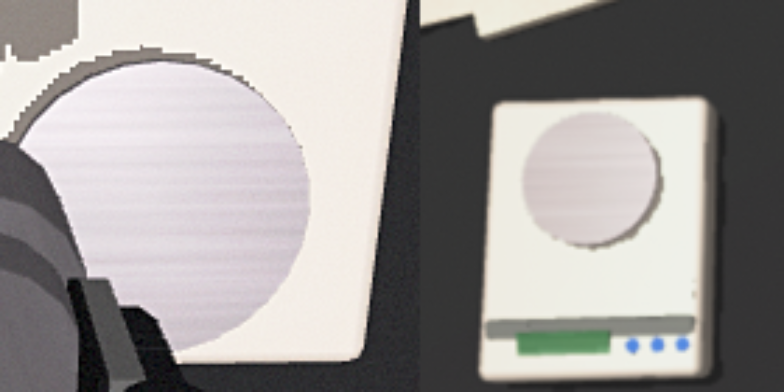

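The crops agree on a pan centre of about (0.540, 0.319). Moving over it and lowering slowly.

```bash
m="python3 -m handwheel"
$m '-0.15 0.315 0 0 0 0 1; -0.15 0.315 0 0 0 0 1; -0.15 0.315 0 0 0 0 1; -0.15 0.315 0.2 0 0 0 1; -0.15 0.315 0.35 0 0 0 1; -0.15 0.315 0.42 0 0 0 1; -0.15 0.315 0.45 0 0 0 1; -0.15 0.315 0.465 0 0 0 1; -0.15 0.315 0.475 0 0 0 1; -0.15 0.315 0.475 0 0 0 1'
$m '0 0 0 0 0 0 1; 0 0 0 0 0 0 1'
python3 -c "
from h import *
rel(.54,.319,.126)"
```

```text
t: 24.8
tool_pos: [0.5402, 0.3214, 0.1302]
eef_rot: [0.001, 0.0, 1.0, 0.0]
force: [0.3, 0.3, -7.7]
gripper_width: 0.41
grip_force: 94.9
t: 25.0
tool_pos: [0.54, 0.3214, 0.1299]
eef_rot: [0.0, -0.0, 1.0, 0.0]
force: [-0.9, 0.3, -8.1]
gripper_width: 0.403
grip_force: 94.9
t 25.0 pos [0.54   0.3214 0.1299] rel [-0.0001 -0.0118  0.0193] [0.0001 0.0002 0.    ]
```

```bash
m="python3 -m handwheel"
$m '0 -0.01 0.005 0 0 0 1; 0 -0.01 0.01 0 0 0 1; 0 -0.01 0.013 0 0 0 1; 0 -0.01 0.016 0 0 0 1; 0 -0.01 0.016 0 0 0 1; 0 -0.01 0.016 0 0 0 1'
$m '0 0 0.002 0 0 0 1; 0 0 0.004 0 0 0 1; 0 0 0.004 0 0 0 1'
```

```text
t: 25.6
tool_pos: [0.5399, 0.3192, 0.1262]
eef_rot: [0.0, 0.0, 1.0, -0.0]
force: [-0.9, -0.9, -4.7]
gripper_width: 0.405
grip_force: 95.2
t: 25.9
tool_pos: [0.5402, 0.3192, 0.1261]
eef_rot: [0.0, 0.0, 1.0, 0.0]
force: [-3.2, -4.3, 6.8]
gripper_width: 0.408
grip_force: 96.7
```

Contact: the force went from −8 N to +7 N, so it is seated. Easing off, releasing slowly and retreating upward.

```bash
m="python3 -m handwheel"
$m '0 0 -0.004 0 0 0 1; 0 0 -0.004 0 0 0 1; 0 0 -0.004 0 0 0 0.1; 0 0 -0.004 0 0 0 0; 0 0 -0.004 0 0 0 -0.3; 0 0 -0.004 0 0 0 -0.6; 0 0 -0.004 0 0 0 -0.6; 0 0 -0.004 0 0 0 -0.6' 20
$m '0 0 -0.05 0 0 0 -0.6; 0 0 -0.15 0 0 0 -0.6; 0 0 -0.3 0 0 0 -0.6; 0 0 -0.5 0 0 0 -0.6; 0 0 -0.5 0 0 0 -0.6; 0 0 -0.5 0 0 0 -0.6'
$m '0.5 0 0 0 0 0 -0.6; 0.5 0 0 0 0 0 -0.6; 0.5 0 0 0 0 0 -0.6; 0.5 0 0 0 0 0 -0.6; 0.5 0 0 0 0 0 -0.6'
python3 -c "
from h import *
a=snap('scene')[1]['image']; t=snap('wrist')[1]['image']
cv2.imwrite('pics/fin.png',np.vstack([cv2.resize(a[90:345,165:565],(640,290)),cv2.resize(t,(464,290))[:, :].copy() if 0 else cv2.copyMakeBorder(cv2.resize(t,(464,290)),0,0,88,88,0)]))"
```

```text
t: 26.7
tool_pos: [0.5398, 0.3193, 0.1261]
eef_rot: [0.0, -0.0, 1.0, -0.0]
force: [1.3, 0.6, -0.2]
gripper_width: 0.8
grip_force: 0.0
t: 27.3
tool_pos: [0.5401, 0.3194, 0.2275]
eef_rot: [0.001, 0.0, 1.0, 0.001]
force: [0.2, 0.1, -0.1]
gripper_width: 0.8
grip_force: 0.0
t: 27.8
tool_pos: [0.4405, 0.319, 0.2259]
eef_rot: [0.0, 0.0, 1.0, -0.0]
force: [0.0, 0.2, 0.8]
gripper_width: 0.803
grip_force: 0.0
```

View pics/fin.png

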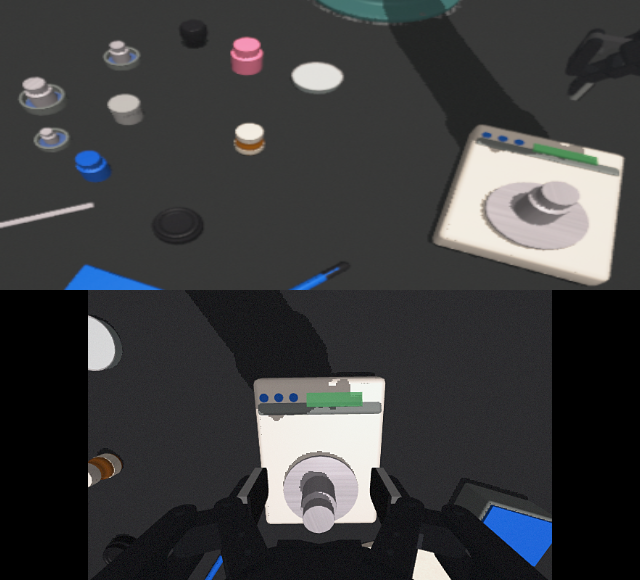

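The picture shows weight_d upright at the middle of the pan (555,205). The other three are upright in their cups, and the jar and tin have not moved.

```bash
python3 -c "
from plant import manip
print(manip.sign_off())"
```

```text
the job is handed in; nothing more can be done
None
```

The job is handed in: weights a, b and c stand upright in their own cups, and weight d was then set upright on the middle of the balance pan. The jar, tin and look-alikes were left alone. It took about 28 s of the 102 s allowed.

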